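# Make the wash-up tap safe before the water comes back on

## Task

The water to this sink is about to be switched on again: push the tap's spout round from the draining board until its outlet is over the drain of the bowl, and push both tap levers shut, so that each lies straight out to its side in line with the tap's body. Push lightly with a fingertip, without gripping or forcing anything. Leave the jug, the mug, the soap bottle and the brush where they are.

Things in the scene. Friction and masses are not known exactly. Their poses are not given: they have to be found in the camera images.
- sink: Stainless inset sink, 530 x 950 mm, standing 4 mm proud of the wooden counter. Origin at counter level above the centre of the drain; x points from the robot's side towards the tap, y towards the draining board (left), z up. Bowl opening 290 x 340 mm, from 155 mm on the robot's side of the drain to 135 mm beyond it and 170 mm to each side, 155 mm deep.
- drain (a point): Centre of the round drain (90 mm across) in the floor of the bowl.
- tap: Two-lever mixer tap, silver, fixed on the sink's ledge 180 mm beyond the drain; origin on the ledge at the middle of the tap, axes as the sink. Its low body (46 mm deep, 38 mm high) runs along y between two valve pillars 180 mm apart, 42 to 46 mm across and 52 mm high, with the spout column, 38 to 42 mm across and 82 mm high, in the middle. It carries the levers and the spout.
- spout (a joint): Swing of the spout about the vertical axis of the tap's middle, rad: 0 points straight at the robot's side (tap's -x) with the outlet over the drain, positive towards the draining board (tap's +y); +-1.6 are the stops. It starts between 0.8 and 1.45. Stays where it is left (friction 0.25 N m, a little heavier when turned fast).
- spout_pivot (a point): Top of the fixed column on the spout's axis, 82 mm above the ledge.
- spout_mid (a point): Point on the centre line of the spout's tube, 120 mm from its axis and 143 mm above the ledge. The tube is 20 mm thick and almost level from 40 to 145 mm from the axis; it then bends down to the outlet. Top of the spout 155 mm above the ledge, well over the levers.
- spout_outlet (a point): Centre of the lower end of the spout's nozzle (25 mm across), 180 mm from the spout's axis, 101 mm above the ledge.
- hot_lever (a joint): Hot lever (black, red cap on its hub, on the draining-board side, left): 0 is shut, pointing straight out to tap's +y; it opens towards the robot's side (tap's -x), 1.57 is full open; its stop is at -0.12, a little past shut. It starts between 0.6 and 1.45. Stays where it is left (friction 0.22 N m).
- hot_lever_hub (a point): On the hot lever's vertical axis, at the height of the lever's middle, 64 mm above the ledge. The round hub is 38 mm across and its top is 77 mm above the ledge.
- hot_lever_tip (a point): Free end of the hot lever, 90 mm from its axis. The lever is a level bar 13 mm wide (15 mm in its last 30 mm) and 12 to 14 mm high, its middle 64 mm above the ledge, with free space below it.
- cold_lever (a joint): Cold lever (black, blue cap, right), the mirror image: 0 is shut, pointing straight out to tap's -y; it opens towards the robot's side (tap's -x), 1.57 is full open; stop at -0.12. It starts between 0.6 and 1.45. Friction 0.22 N m.
- cold_lever_hub (a point): On the cold lever's axis, as for the hot lever.
- cold_lever_tip (a point): Free end of the cold lever, as for the hot lever.
- jug_mid (a point): Middle of a loose steel vacuum jug, 190 mm tall, 104 mm across, black lid and side handle, on the draining board.
- mug_mid (a point): Middle of a loose white mug, 92 mm tall, 80 mm across, on the draining board.
- soap_mid (a point): Middle of a loose green plastic washing-up liquid bottle, 190 mm tall, 58 mm across, at the right end of the sink.
- brush: Loose washing-up brush, blue with white bristles, 220 mm long and 40 mm high, lying at the right end of the sink; origin under its middle.

How it is judged:
By the outcome, as a careful person would: the job done as asked, in the order asked, and still so for the second after the job is handed in, with the robot touching nothing.
It also fails if it takes over 67 s, if anything falls off the work surface, if the arm or the gripper's body presses on something with over 40 N, if the wrist force passes 120 N, or if a joint passes its speed limit or range.

## Robot

A 6-joint arm with a two-finger parallel gripper is mounted at the origin on the work surface. World frame = base frame: x ahead of the robot, y to its left, z up, the work surface at z = 0. Lengths are in m, angles in rad, forces in N, time in s.
With the tool pointing down it reaches from about 0.4 to 0.825 m from the base axis. Payload 7 kg.
Tool frame: the origin (TCP) lies on the centre line of the jaws, within the pads' length; the fingertips stand 25 mm ahead of it and the grasp point (between the pads) lies 6 mm ahead of it; y points along the fingers, x is the direction in which the jaws open and shut, and the axes are right-handed (so a half turn about y gives the same grasp; the last joint's range is limited). The gripper opens to 88 mm and grips with 3 to 60 N. Pads are 19 mm wide; open, the fingers measure 130 mm over their backs; the gripper's body (78 mm by 193 mm) begins 47 mm behind the grasp point.
Start: joints at [1.452, 0.359, 0.012, 0, -1.224, -0.288], TCP at [0.267, 0.62, 0.252] pointing down, gripper open.
Joint ranges: [-3.07, 3.07], [-1.43, 2.12], [-1.02, 1.25], [-3.03, 1.67], [-3.05, -0], [-3.03, 3.03]. Speed limits (rad/s): [2.39, 2.39, 3.01, 3.14, 3.14, 3.14].

## Interface

Orientations are given as a unit quaternion [x, y, z, w].
In Python, from workcell import arm gives the robot as it stands.
- The arm moves only by the tool send_rows, never from a script. Its argument "targets" is text: rows parted by semicolons, each of 5 numbers parted by spaces: the closure, from -1 (fully open) to 1 (shut), then the shift along the tool's x, y, z in units of 30 mm (1.0 is 30 mm), then the turn about the tool's y in units of 6 degrees (1.0 is 6 degrees). In form: gripper tx ty tz turn; .... A call has 1 to 12 rows; each row shifts and turns the pose as measured when the row begins, along the tool's axes as they then stand; what a row does not reach is not made up. A row lasts 1/10 s, in which the tool goes at most 50 mm and 8.59 degrees, less where a joint would pass 70% of its speed; a pose out of reach is approached as far as the arm can. A call is refused whole if a number of a shift passes 1 or a number of a turn 1, either way. A call with a gripper value outside its range is refused whole. The fingers move at their own pace and stop on an object; "squeeze" is the grip in N (left out, the last holds). Time passes only in rows, so rows that do not move let the fingers close. It gives the time, the measured TCP pose, the force and the opening at its end, in the units of the state.
- arm.get_state(): the state, without advancing time (a new reading comes with each control period).
- arm.snapshot(name): name is "scene" or "top" or "wrist"; returns the picture (480x640x3 uint8, red, green, blue); there is no depth.
- arm.calibration(name): a dict with "camera_matrix" (3x3 intrinsics, pixels), "rvec" (rotation vector, rad) and "tvec" (3), from world to camera coordinates, as OpenCV has them. Camera axes: x right, y down, z forward; pixel columns grow to the right and rows downward; lengths in m; the calibration is good to about 2 mm. A picture is of the moment at which its call begins: read the wrist's pose just before it. calibration takes no time and is no camera call; for the wrist camera it gives the pose at the moment of the call.
- arm.finish_job(): hands the job in, once; it reports no verdict.
Trained networks look in the newest picture that a camera, given by its name, has taken for a name from the list of things; names that differ only in an ending like _2 or _b are one class to them, and where a whole thing is asked for, a point or a joint stands for the part that bears it (a point fixed in the world has none). Each returns a list of dicts, best first, with "score" (0 to 1); they miss things now and then, are a little off and sometimes report something else, mostly with a low value. They report only what shows in the picture. A call takes as long as a camera call.
- arm.masks_of(camera, target): "region" (480x640 bool, what is visible of it).
- arm.landmark_of(camera, target): "location" ([x, y, z] in m, in world coordinates, good to about 4 mm: a listed point, or the origin of a listed thing).
The state is a dict: "time_s": time; "joints": joint angles; "joint_velocities": joint speeds; "tau": joint torques, N m; "tcp_pos": TCP position; "tool_rot": TCP orientation; "wrist_force": force on the tool from outside, world axes, zero at the start; "wrist_torque": the same for the moment, N m; "gripper_width": opening from 0.0 (shut) to 1.0 (fully open).
Only numpy, scipy, OpenCV 4.12 (cv2) and the standard library are available. Lean on these libraries where they do the work, as an engineer would, in place of code of your own. Each camera call takes 0.05 s, during which the arm holds its last target.

## Working session

There is one attempt and no reset: what is moved stays moved. The work goes in short steps, Python scripts to look and compute and a tool call to move; the robot and the scene stay as the last step left them, time stands still between calls to the robot, and variables do not carry over. Pictures are saved under pics/ and viewed, and the job is handed in when it is done.

Besides the shell and the picture viewer there is one more tool, called after "Call:" as name(argument=value, ...) on one line, values as JSON. send_rows: Moves the arm, as the interface text tells. Its arguments: {"type":"object","properties":{"targets":{"type":"string"},"squeeze":{"type":"number"}},"required":["targets"]}

```bash
mkdir -p pics; ls; python3 - <<'E'
from workcell import arm
import cv2
s=arm.get_state(); print({k:s[k] for k in ("time_s","tcp_pos","tool_rot","gripper_width","wrist_force")})
for c in ("scene","top"):
    cv2.imwrite(f"pics/{c}0.png",arm.snapshot(c)[:,:,::-1])
    for t in ("drain","tap","spout_pivot","spout_mid","spout_outlet","hot_lever_hub","hot_lever_tip","cold_lever_hub","cold_lever_tip","sink"):
        print(c,t,[(round(d["score"],2),[round(float(x),3) for x in d["location"]]) for d in arm.landmark_of(c,t)[:2]])
print(arm.get_state()["time_s"])
E
```

```text
pics
{'time_s': 0.0, 'tcp_pos': array([0.26691365, 0.61949983, 0.25058769]), 'tool_rot': array([ 0.38913707, -0.59034126,  0.59108492, -0.38818572]), 'gripper_width': 1.000459435186763, 'wrist_force': array([ 0.0659107 , -1.09757684,  0.34034222])}
scene drain [(0.56, [0.44, -0.045, -0.154])]
scene tap [(0.8, [0.621, -0.036, 0.004]), (0.74, [0.558, 0.347, 0.091])]
scene spout_pivot [(0.55, [0.619, -0.033, 0.089]), (0.38, [0.314, 0.387, 0.054])]
scene spout_mid [(0.66, [0.543, 0.056, 0.148])]
scene spout_outlet [(0.57, [0.5, 0.104, 0.108]), (0.38, [0.623, -0.118, 0.071])]
scene hot_lever_hub [(0.71, [0.609, 0.059, 0.067])]
scene hot_lever_tip [(0.79, [0.537, 0.11, 0.068]), (0.6, [0.441, -0.045, -0.153])]
scene cold_lever_hub [(0.55, [0.625, -0.122, 0.068])]
scene cold_lever_tip [(0.74, [0.56, -0.183, 0.066]), (0.6, [0.656, -0.347, 0.104])]
scene sink [(0.83, [0.438, -0.048, 0.002])]
top drain [(0.76, [0.44, -0.043, -0.158]), (0.71, [0.503, 0.106, 0.107])]
top tap [(0.93, [0.618, -0.032, 0.005])]
top spout_pivot [(0.86, [0.616, -0.028, 0.087])]
top spout_mid [(0.87, [0.54, 0.058, 0.144])]
top spout_outlet []
top hot_lever_hub [(0.87, [0.614, 0.058, 0.068])]
top hot_lever_tip [(0.87, [0.539, 0.105, 0.068])]
top cold_lever_hub [(0.92, [0.625, -0.124, 0.067]), (0.24, [0.54, 0.06, 0.146])]
top cold_lever_tip [(0.6, [0.558, -0.186, 0.07])]
top sink [(0.83, [0.437, -0.042, 0.002]), (0.33, [0.537, 0.109, 0.064])]
1.1
```

View pics/scene0.png

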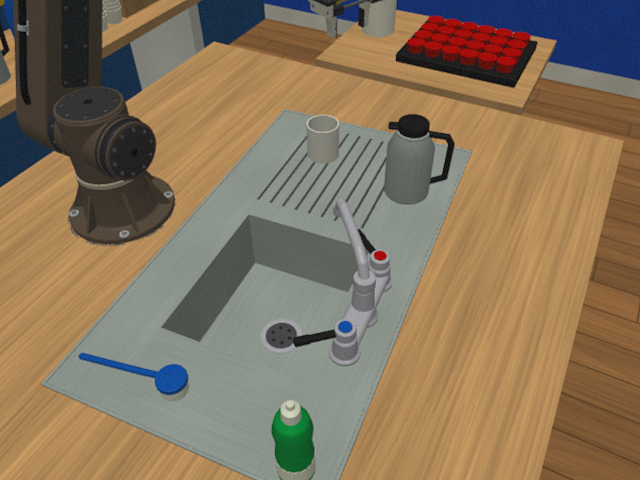

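View pics/top0.png

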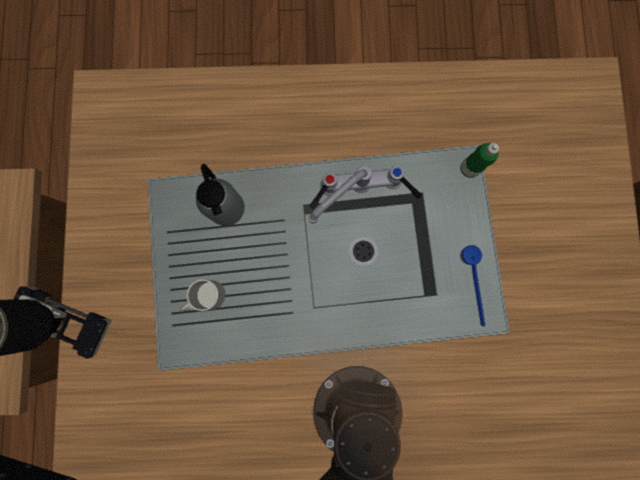

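```bash
python3 - <<'E'
from workcell import arm
import cv2, numpy as np
from scipy.spatial.transform import Rotation as R
print(R.from_quat(arm.get_state()["tool_rot"]).as_matrix().round(3))
c=arm.calibration("top")
pts=dict(drain=[.44,-.044,-.155],piv=[.618,-.031,.086],mid=[.541,.057,.147],hh=[.614,.058,.068],ht=[.539,.106,.068],ch=[.625,-.123,.068],ct=[.559,-.185,.068])
for k,p in pts.items():
    q=cv2.projectPoints(np.array([p]),c["rvec"],c["tvec"],c["camera_matrix"],None)[0].ravel(); print(k,q.round(0))
E
```

```text
[[-0.396  0.     0.918]
 [-0.918 -0.    -0.396]
 [ 0.    -1.     0.   ]]
drain [361. 251.]
piv [362. 175.]
mid [330. 200.]
hh [328. 179.]
ht [311. 207.]
ch [396. 173.]
ct [420. 197.]
```

The scene view has the spout pointing over the draining-board side, with its outlet at about (340,203). The hot lever runs from its red cap (380,256) to (362,232), and the cold lever from its blue cap (345,328) to (297,342). In the top view the reprojected landmarks fall on the tap: pivot (362,175), hot tip (311,207), cold tip (420,197). The sink is yawed about 0.063 rad, with spout ≈0.91, hot ≈0.93 and cold ≈0.88.

I'll shut the fingers, lift a little and turn the jaws in line with the sink's x.

Call:
send_rows(targets="1 0 -1 0 0; 1 0 -0.3 0 1; 1 0 0 0 1; 1 0 0 0 1; 1 0 0 0 1; 1 0 0 0 1; 1 0 0 0 1; 1 0 0 0 1; 1 0 0 0 1; 1 0 0 0 1; 1 0 0 0 1; 1 0 0 0 0.5", squeeze=5)

```text
time_s: 2.3
tcp_pos: [0.2671, 0.6198, 0.2923]
tool_rot: [-0.007, 0.707, -0.707, 0.007]
wrist_force: [-0.3, 0.7, -0.2]
gripper_width: 0.014
```

```bash
cat > h.py <<'E'
from workcell import arm
import numpy as np
from scipy.spatial.transform import Rotation as R
O=np.array([.6195,-.0325]); YAW=.063
X=np.array([np.cos(YAW),np.sin(YAW)]); Y=np.array([-X[1],X[0]])
def w(x,y): return O+(x*X+y*Y)/1000
def st():
    s=arm.get_state(); p=s["tcp_pos"]; M=R.from_quat(s["tool_rot"]).as_matrix()
    d=p[:2]-O
    print("t",round(s["time_s"],2),"tcp",p.round(4),"tap-xy mm",(d@X*1000).round(1),(d@Y*1000).round(1),"head-sinkx deg",round(np.degrees(np.arctan2(M[1,0],M[0,0])-YAW),1),"F",s["wrist_force"].round(1),"w",round(s["gripper_width"],2),"j",s["joints"].round(2))
    return p,M
def go(x,y,z):
    p,M=st(); t=np.array([*w(x,y),z]); print("->",t.round(3),"tool units",(M.T@(t-p)/.03).round(2))
E
python3 -c "
from h import *
go(-45,125,.27)"
```

```text
t 2.3 tcp [0.2671 0.6198 0.2923] tap-xy mm -310.7 673.2 head-sinkx deg -182.5 F [-0.3  0.7 -0.2] w 0.01 j [ 1.45  0.34  0.07 -0.   -1.31 -1.43]
-> [0.567 0.089 0.27 ] tool units [-9.64  0.74 17.87]
```

Call:
send_rows(targets="1 -0.54 0 1 0;1 -0.54 0 1 0;1 -0.54 0 1 0;1 -0.54 0 1 0;1 -0.54 0 1 0;1 -0.54 0 1 0;1 -0.54 0 1 0;1 -0.54 0 1 0;1 -0.54 0 1 0;1 -0.54 0 1 0")

```text
time_s: 3.3
tcp_pos: [0.4379, 0.3151, 0.2918]
tool_rot: [-0.008, 0.707, -0.707, 0.009]
wrist_force: [0.1, 0.2, 0.7]
gripper_width: 0.007
```

```bash
python3 -c "
from h import *
go(-45,125,.27)"
```

```text
t 3.3 tcp [0.4379 0.3151 0.2918] tap-xy mm -159.4 358.4 head-sinkx deg -182.3 F [0.1 0.2 0.7] w 0.01 j [ 0.99  0.11 -0.22  0.   -1.24 -0.96]
-> [0.567 0.089 0.27 ] tool units [-4.11  0.72  7.62]
```

Call:
send_rows(targets="1 -0.54 0 1 0;1 -0.54 0 1 0;1 -0.54 0 1 0;1 -0.54 0 1 0;1 -0.54 0 1 0;1 -0.54 0 1 0;1 -0.4 0 0.7 0;1 -0.4 0 0.7 0;1 0 0 0 0")

```text
time_s: 4.2
tcp_pos: [0.5696, 0.0828, 0.2937]
tool_rot: [-0.006, 0.708, -0.706, 0.009]
wrist_force: [-0.8, 0.3, -0.0]
gripper_width: 0.006
```

```bash
python3 -c "
from h import *
import cv2
go(-45,125,.150)
for c in ('wrist','scene'): cv2.imwrite(f'pics/{c}1.png',arm.snapshot(c)[:,:,::-1])"
```

```text
t 4.2 tcp [0.5696 0.0828 0.2937] tap-xy mm -42.5 118.2 head-sinkx deg -182.4 F [-0.8  0.3 -0. ] w 0.01 j [ 0.48  0.17 -0.15 -0.   -1.25 -0.46]
-> [0.567 0.089 0.15 ] tool units [ 0.12  4.79 -0.21]
```

View pics/wrist1.png

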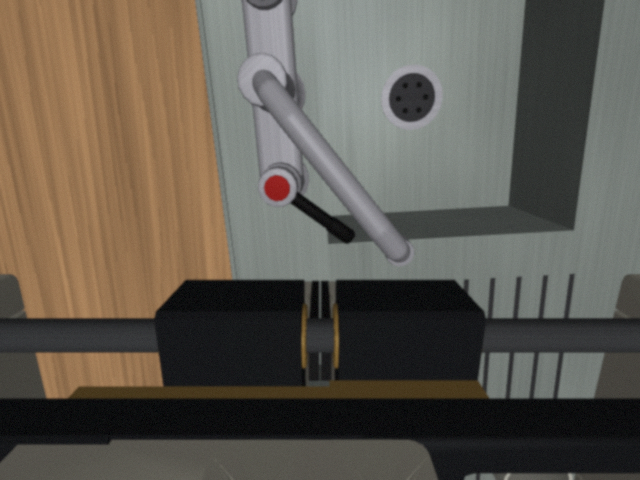

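View pics/scene1.png

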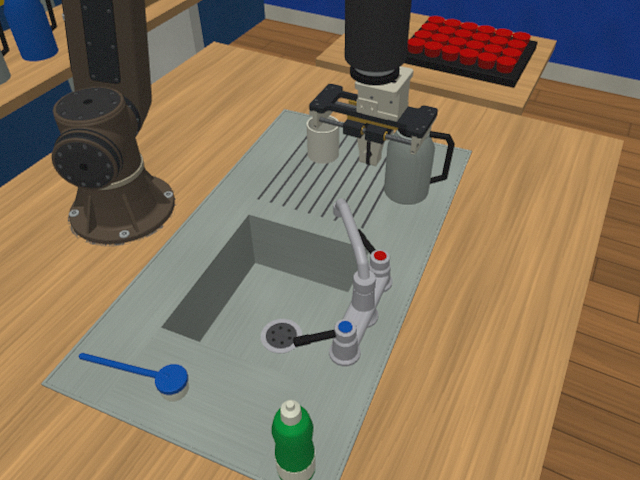

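The wrist view shows the spout running from the column (263,80) to its outlet (398,250), with the hot lever tip at (347,235). The closed fingers are on the draining-board side, above the clear space. I'll step back 10 mm and then go down beside the tube.

Call:
send_rows(targets="1 0 0 -0.4 0;1 0 0.9 0 0;1 0 0.9 0 0;1 0 0.9 0 0;1 0 0.9 0 0;1 0 0.6 0 0;1 0 0.4 0 0;1 0 0 0 0")

```text
time_s: 5.1
tcp_pos: [0.5677, 0.1091, 0.1541]
tool_rot: [-0.007, 0.71, -0.704, 0.015]
wrist_force: [0.0, 0.2, -0.1]
gripper_width: 0.004
```

```bash
python3 -c "
from h import *
import cv2
go(-45,125,.150)
for c in ('wrist','scene'): cv2.imwrite(f'pics/{c}2.png',arm.snapshot(c)[:,:,::-1])"
```

```text
t 5.1 tcp [0.5677 0.1091 0.1541] tap-xy mm -42.8 144.6 head-sinkx deg -181.8 F [ 0.   0.2 -0.1] w 0.0 j [ 0.53  0.28 -0.35 -0.   -0.94 -0.5 ]
-> [0.567 0.089 0.15 ] tool units [0.05 0.13 0.66]
```

View pics/wrist2.png

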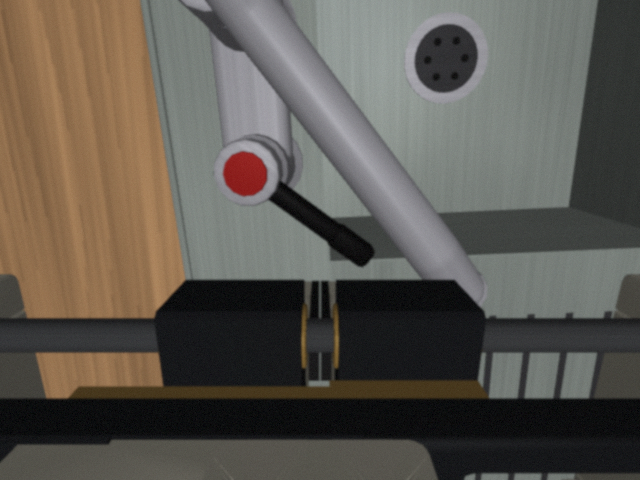

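View pics/scene2.png

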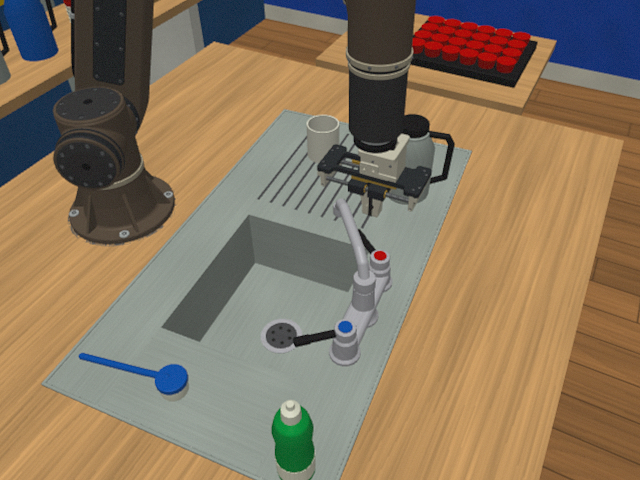

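Call:
send_rows(targets="1 0.05 0.05 0.3 0;1 0.05 0.05 0.3 0;1 0.05 0.02 0.3 0;1 0.25 0 0.2 0;1 0.25 0 0.2 0;1 0.25 0 0.2 0;1 0.2 0 0.2 0;1 0 0 0 0")

```text
time_s: 6.0
tcp_pos: [0.5381, 0.0538, 0.156]
tool_rot: [-0.002, 0.712, -0.702, 0.02]
wrist_force: [1.0, 1.1, -1.0]
gripper_width: 0.006
```

```bash
python3 -c "
from h import *
import cv2
go(-107,60,.150)
for c in ('wrist',): cv2.imwrite(f'pics/{c}3.png',arm.snapshot(c)[:,:,::-1])"
```

```text
t 6.0 tcp [0.5381 0.0538 0.156 ] tap-xy mm -75.8 91.2 head-sinkx deg -181.8 F [ 1.   1.1 -1. ] w 0.01 j [ 0.46  0.21 -0.43 -0.   -0.9  -0.43]
-> [0.509 0.021 0.15 ] tool units [1.01 0.16 1.08]
```

View pics/wrist3.png

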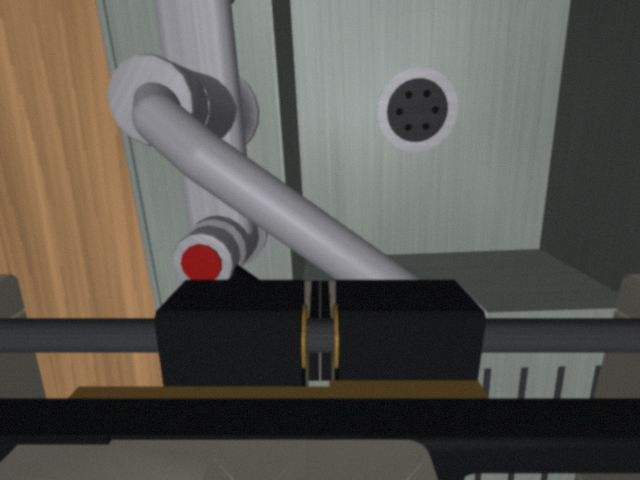

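The wrist view shows the spout being turned (its tube now runs from (155,100) to (410,275)) under about 1.5 N. I'll carry on along the arc.

Call:
send_rows(targets="1 0.22 0.06 0.22 0;1 0.22 0.06 0.22 0;1 0.2 0.06 0.22 0;1 0.2 0.04 0.22 0;1 0.17 0.02 0.22 0;1 0.08 0.01 0.22 0;1 0.08 0.01 0.22 0;1 0.08 0.01 0.22 0;1 0 0 0 0")

```text
time_s: 6.95
tcp_pos: [0.5007, -0.0036, 0.146]
tool_rot: [-0.002, 0.712, -0.702, 0.021]
wrist_force: [1.6, -0.0, 0.8]
gripper_width: 0.002
```

```bash
python3 -c "
from h import *
import cv2
go(-120,20,.150)
for c in ('top',): 
    cv2.imwrite(f'pics/{c}4.png',arm.snapshot(c)[:,:,::-1])
    for t in ('spout_mid','spout_outlet'): print([(round(d['score'],2),d['location'].round(3)) if hasattr(d['location'],'round') else d for d in arm.landmark_of(c,t)[:2]])
"
```

```text
t 6.95 tcp [ 0.5007 -0.0036  0.146 ] tap-xy mm -116.7 36.3 head-sinkx deg -181.8 F [ 1.6 -0.   0.8] w 0.0 j [ 0.38  0.16 -0.53 -0.   -0.86 -0.35]
-> [ 0.498 -0.02   0.15 ] tool units [ 0.09 -0.14  0.54]
[{'location': [0.4981, -0.0298, 0.1436], 'score': 0.44}, {'location': [0.5578, -0.1854, 0.0711], 'score': 0.35}]
[{'location': [0.6508, -0.3458, 0.1001], 'score': 0.71}, {'location': [0.4419, -0.0204, 0.1053], 'score': 0.57}]
```

Call:
send_rows(targets="1 0.02 -0.02 0.15 0;1 0.02 -0.02 0.15 0;1 0.02 -0.02 0.12 0;1 0.02 0 0.09 0;1 0 0 0 0")

```text
time_s: 7.6
tcp_pos: [0.4989, -0.0188, 0.1469]
tool_rot: [-0.003, 0.712, -0.702, 0.021]
wrist_force: [-0.1, 1.8, 0.2]
gripper_width: 0.001
```

```bash
python3 -c "
from h import *
import cv2
go(-120,20,.150)
for c in ('top','scene'): 
    cv2.imwrite(f'pics/{c}5.png',arm.snapshot(c)[:,:,::-1])
    for t in ('spout_mid','spout_outlet','drain','spout_pivot'): print(c,t,[(round(d['score'],2),np.round(d['location'],4)) for d in arm.landmark_of(c,t)[:2]])
"
```

```text
t 7.6 tcp [ 0.4989 -0.0188  0.1469] tap-xy mm -119.5 21.2 head-sinkx deg -181.7 F [-0.1  1.8  0.2] w 0.0 j [ 0.35  0.15 -0.53 -0.01 -0.86 -0.32]
-> [ 0.498 -0.02   0.15 ] tool units [ 0.01 -0.1   0.04]
top spout_mid []
top spout_outlet [(0.69, array([0.3128, 0.3883, 0.0494])), (0.43, array([ 0.4404, -0.0462,  0.1067]))]
top drain [(0.57, array([ 0.4401, -0.0453, -0.156 ]))]
top spout_pivot []
scene spout_mid [(0.97, array([ 0.504 , -0.0425,  0.1473]))]
scene spout_outlet [(0.63, array([ 0.4378, -0.0445,  0.1079]))]
scene drain [(0.77, array([ 0.437 , -0.0433, -0.1519]))]
scene spout_pivot [(0.7, array([ 0.6182, -0.033 ,  0.0893]))]
```

View pics/top5.png

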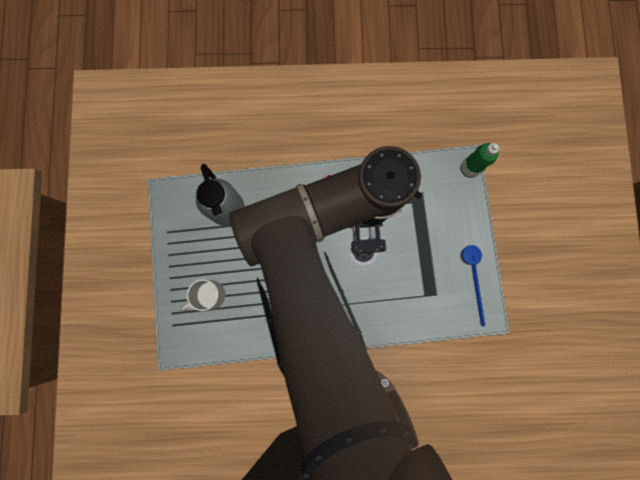

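The reported outlet (0.438..0.440, -0.045) is over the drain (0.437..0.440, -0.044), so the spout is done. The top picture is mostly covered by the arm, and the jug, mug, soap and brush look untouched. Next I'll back away and go down between the spout and the hot lever.

Call:
send_rows(targets="1 0 0 -0.3 0;1 0 0 -0.6 0;1 -0.3 0 -0.9 0;1 -0.5 0 -0.6 0;1 -0.4 0 -0.2 0;1 0 0 0 0")

```text
time_s: 8.7
tcp_pos: [0.5326, 0.0651, 0.149]
tool_rot: [-0.003, 0.712, -0.702, 0.02]
wrist_force: [-0.3, -1.0, 0.6]
gripper_width: 0.007
```

```bash
python3 -c "
from h import *
go(-78,102,.082)"
```

```text
t 8.7 tcp [0.5326 0.0651 0.149 ] tap-xy mm -80.6 102.9 head-sinkx deg -181.8 F [-0.3 -1.   0.6] w 0.01 j [ 0.49  0.21 -0.45 -0.   -0.88 -0.45]
-> [0.535 0.064 0.082] tool units [-0.03  2.24  0.06]
```

Call:
send_rows(targets="1 0 0.6 0.06 0;1 0 0.6 0.06 0;1 0 0.5 0.05 0;1 0 0.4 0.03 0;1 0 0.15 0 0;1 0 0 0 0")

```text
time_s: 9.3
tcp_pos: [0.5334, 0.0584, 0.0791]
tool_rot: [-0.002, 0.712, -0.702, 0.019]
wrist_force: [-0.9, 0.4, 0.8]
gripper_width: 0.006
```

```bash
python3 -c "
from h import *
import cv2
go(-78,102,.082)
for c in ('wrist','scene'): 
    cv2.imwrite(f'pics/{c}6.png',arm.snapshot(c)[:,:,::-1])
for t in ('hot_lever_tip','hot_lever_hub'): print(c,t,[(round(d['score'],2),np.round(d['location'],4)) for d in arm.landmark_of(c,t)[:2]])
"
```

```text
t 9.3 tcp [0.5334 0.0584 0.0791] tap-xy mm -80.2 96.2 head-sinkx deg -181.9 F [-0.9  0.4  0.8] w 0.01 j [ 0.47  0.3  -0.53 -0.   -0.72 -0.44]
-> [0.535 0.064 0.082] tool units [-0.07 -0.09 -0.2 ]
scene hot_lever_tip [(0.84, array([0.538 , 0.1077, 0.0662]))]
scene hot_lever_hub [(0.56, array([0.6071, 0.0612, 0.0674]))]
```

View pics/scene6.png

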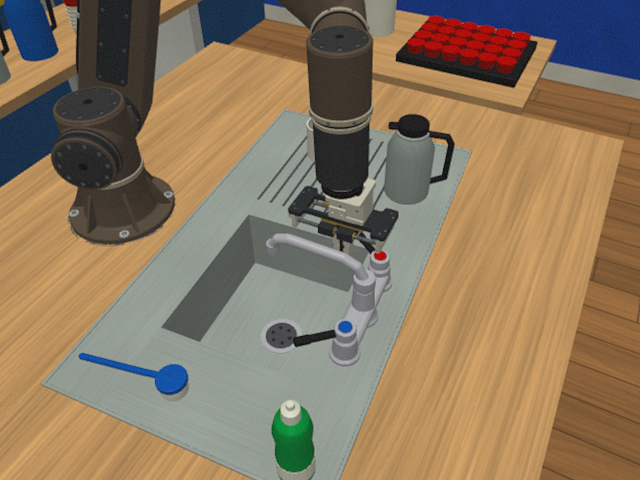

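View pics/wrist6.png

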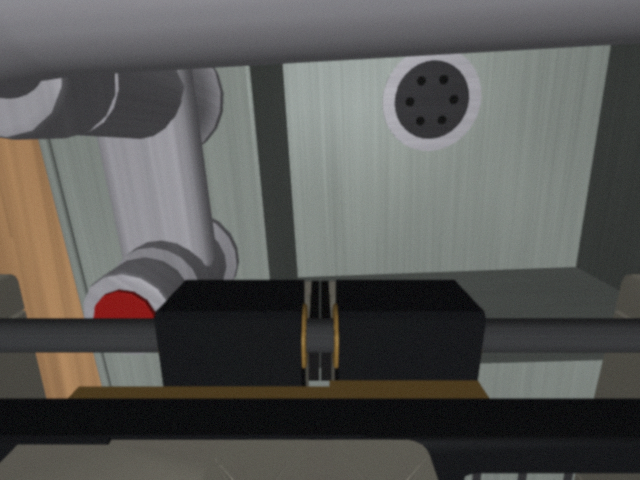

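The wrist view shows the spout over the drain's column (432,98), with the gripper clear of it. In the scene view the fingers are between the spout and the hot lever. I'll push the hot lever now.

Call:
send_rows(targets="1 -0.12 0 -0.22 0;1 -0.12 0 -0.22 0;1 -0.09 -0.02 -0.23 0;1 -0.09 0 -0.23 0;1 -0.09 0 -0.23 0;1 -0.16 0 -0.2 0;1 -0.17 0 -0.2 0;1 -0.17 0 -0.17 0;1 0 0 0 0")

```text
time_s: 10.4
tcp_pos: [0.5627, 0.1129, 0.0827]
tool_rot: [-0.004, 0.71, -0.703, 0.018]
wrist_force: [-0.8, -0.6, 1.1]
gripper_width: 0.008
```

```bash
python3 -c "
from h import *
import cv2
go(-28,160,.080)
c='scene'
cv2.imwrite(f'pics/{c}7.png',arm.snapshot(c)[:,:,::-1])
for t in ('hot_lever_tip','hot_lever_hub'): print(c,t,[(round(d['score'],2),np.round(d['location'],4)) for d in arm.landmark_of(c,t)[:2]])
"
```

```text
t 10.4 tcp [0.5627 0.1129 0.0827] tap-xy mm -47.6 148.7 head-sinkx deg -181.8 F [-0.8 -0.6  1.1] w 0.01 j [ 0.54  0.35 -0.44  0.   -0.76 -0.51]
-> [0.581 0.125 0.08 ] tool units [-0.64  0.11 -0.4 ]
scene hot_lever_tip [(0.67, array([0.5782, 0.139 , 0.0662]))]
scene hot_lever_hub [(0.62, array([0.6068, 0.0588, 0.0679]))]
```

View pics/scene7.png

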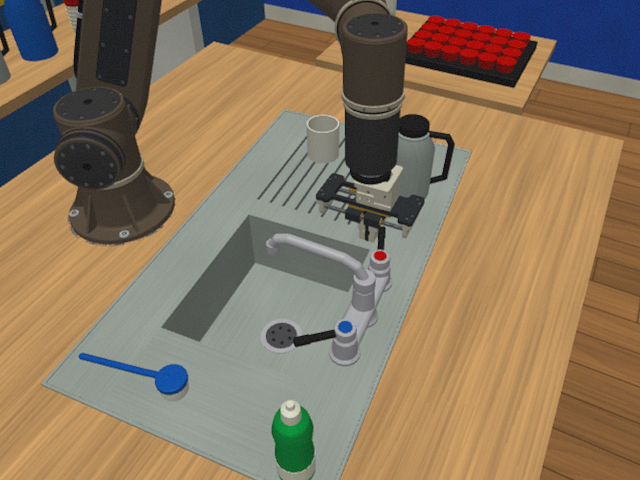

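The hot lever has turned to about 0.35 (tip near (380,232)), and the gripper clears the jug. I'll continue.

Call:
send_rows(targets="1 -0.15 0.02 -0.12 0;1 -0.15 0.02 -0.12 0;1 -0.15 0.02 -0.1 0;1 -0.12 0.02 -0.05 0;1 -0.05 0 0 0;1 0 0 0 0")

```text
time_s: 11.15
tcp_pos: [0.5813, 0.1252, 0.0809]
tool_rot: [-0.004, 0.711, -0.703, 0.017]
wrist_force: [-3.5, -2.0, 1.7]
gripper_width: 0.005
```

```bash
python3 -c "
from h import *
import cv2
go(-28,160,.080)
for c in ('scene','wrist'):
  cv2.imwrite(f'pics/{c}8.png',arm.snapshot(c)[:,:,::-1])
  for t in ('hot_lever_tip','hot_lever_hub'): print(c,t,[(round(d['score'],2),np.round(d['location'],4)) for d in arm.landmark_of(c,t)[:2]])
"
```

```text
t 11.15 tcp [0.5813 0.1252 0.0809] tap-xy mm -28.2 159.8 head-sinkx deg -181.9 F [-3.5 -2.   1.7] w 0.0 j [ 0.54  0.38 -0.39  0.   -0.78 -0.51]
-> [0.581 0.125 0.08 ] tool units [-0.01  0.03 -0.01]
scene hot_lever_tip [(0.77, array([0.6025, 0.1439, 0.0691]))]
scene hot_lever_hub [(0.91, array([0.6043, 0.0578, 0.0709])), (0.38, array([ 0.6158, -0.0358,  0.0887]))]
wrist hot_lever_tip []
wrist hot_lever_hub [(0.98, array([0.6138, 0.0563, 0.0658]))]
```

View pics/scene8.png

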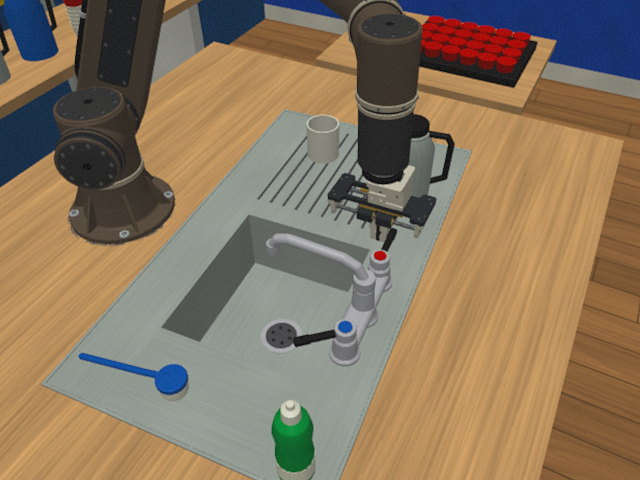

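The lever looks nearly in line with the body now. I'll back off and rise for an unobstructed look.

Call:
send_rows(targets="1 0.3 0 0.02 0;1 0.6 0 0.02 0;1 0.2 -0.9 -0.1 0;1 0 -1 -0.2 0;1 0 -1 -0.2 0;1 0 -1 -0.2 0;1 0 -1 -0.2 0;1 0 -0.6 -0.2 0;1 0 0 0 0")

```text
time_s: 12.35
tcp_pos: [0.54, 0.1562, 0.2531]
tool_rot: [-0.001, 0.712, -0.701, 0.02]
wrist_force: [0.0, 0.5, -0.6]
gripper_width: 0.002
```

```bash
cat > look.py <<'E'
from h import *
import cv2,sys
st()
n=sys.argv[1]
c='wrist'
cal=arm.calibration(c)
cv2.imwrite(f'pics/{c}{n}.png',arm.snapshot(c)[:,:,::-1])
for t in sys.argv[2:]:
  print(t,[(round(d['score'],2),np.round(d['location'],4)) for d in arm.landmark_of(c,t)[:2]])
K=cal["camera_matrix"]
pts={}
for nm,s in (("hot",1),("cold",-1)):
  for th in (0,.1):
    for L in (0,90): pts[nm,th,L]=np.array([*w(-L*np.sin(th),s*(90+L*np.cos(th))),.068])
pts["out"]=np.array([*w(-180,0),.105])
for k,p in pts.items(): print(k,cv2.projectPoints(p[None],cal["rvec"],cal["tvec"],K,None)[0].ravel().round(0))
E
python3 look.py 9 hot_lever_tip hot_lever_hub spout_outlet cold_lever_hub cold_lever_tip
```

```text
t 12.35 tcp [0.54   0.1562 0.2531] tap-xy mm -67.4 193.4 head-sinkx deg -181.9 F [ 0.   0.5 -0.6] w 0.0 j [ 0.63  0.16 -0.26  0.   -1.12 -0.6 ]
hot_lever_tip [(0.94, array([0.6064, 0.1501, 0.0692]))]
hot_lever_hub [(0.75, array([0.6144, 0.055 , 0.0681]))]
spout_outlet []
cold_lever_hub []
cold_lever_tip []
('hot', 0, 0) [238.  96.]
('hot', 0, 90) [248. 205.]
('hot', 0.1, 0) [238.  96.]
('hot', 0.1, 90) [258. 205.]
('cold', 0, 0) [ 212. -193.]
('cold', 0, 90) [ 195. -388.]
('cold', 0.1, 0) [ 212. -193.]
('cold', 0.1, 90) [ 210. -389.]
out [496. -74.]
```

View pics/wrist9.png

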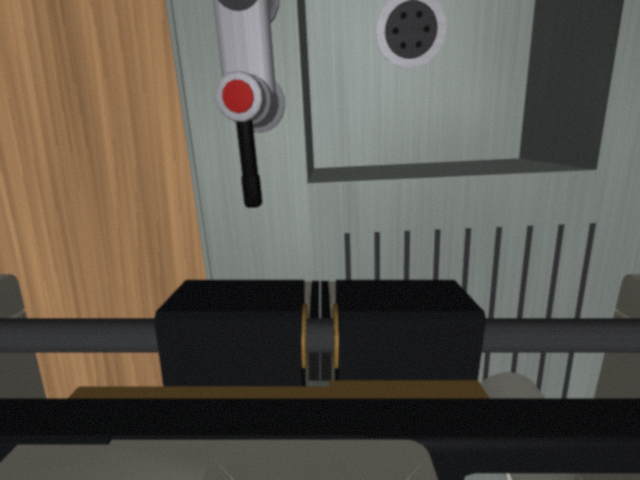

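```bash
cat > ang.py <<'E'
from h import *
import cv2
cal=arm.calibration('wrist');K=cal["camera_matrix"];Rm=cv2.Rodrigues(np.array(cal["rvec"]))[0];t=np.array(cal["tvec"]).ravel()
def bp(u,v,z):
    C=-Rm.T@t; d=Rm.T@np.linalg.inv(K)@np.array([u,v,1.]); return (C+d*(z-C[2])/d[2])[:2]
E
cat > a1.py <<'E'
from ang import *
im=cv2.imread('pics/wrist9.png')
g=im.max(2)
# lever
c=[]
for v in range(135,203):
    xs=np.where(g[v,225:275]<55)[0]
    if len(xs)>4: c.append(((xs.min()+xs.max())/2+225,v,len(xs)))
P=np.array([bp(u,v,.068) for u,v,_ in c]); 
vx,vy,x0,y0=cv2.fitLine(P.astype(np.float32),cv2.DIST_HUBER,0,1e-4,1e-4).ravel()
print("lever dir vs +y:",np.arctan(-vx/vy)," line x at hub y .058:",x0+vx/vy*(.058-y0), c[0],c[-1])
# sink rear edge: wood is R-B large
q=[]
for v in range(5,270,4):
    s=im[v,:,2].astype(int)-im[v,:,0]; 
    xs=np.where(s[120:260]>40)[0]
    if len(xs): q.append((xs.max()+120,v))
E_=np.array([bp(u,v,.002) for u,v in q])
vx,vy,x0,y0=cv2.fitLine(E_.astype(np.float32),cv2.DIST_HUBER,0,1e-4,1e-4).ravel(); print("edge yaw",np.arctan(-vx/vy),q[0],q[-1],"edge x",x0,y0)
E
python3 a1.py
```

```text
lever dir vs +y: 0.08928998  line x at hub y .058: 0.60710174 (np.float64(245.0), 135, 15) (np.float64(252.5), 202, 16)
edge yaw 0.0816296 (np.int64(164), 5) (np.int64(204), 269) edge x 0.68151265 0.06826668
```

```bash
python3 - <<'E'
from h import *
import cv2
cal=arm.calibration('top');K=cal["camera_matrix"];Rm=cv2.Rodrigues(np.array(cal["rvec"]))[0];t=np.array(cal["tvec"]).ravel()
def bp(u,v,z):
    C=-Rm.T@t; d=Rm.T@np.linalg.inv(K)@np.array([u,v,1.]); return (C+d*(z-C[2])/d[2])[:2]
im=cv2.imread('pics/top0.png').astype(int)
for nm,rng,rows in (("rear",list(range(230,455,3)),(130,200)),("front",[*range(170,300,3),*range(420,490,3)],(310,385))):
    q=[]
    for u in rng:
        s=im[:,u,2]-im[:,u,0]; col=s[rows[0]:rows[1]]
        m=col>np.median([40,40]); i=np.where(np.diff(m.astype(int))!=0)[0]
        if len(i): q.append((u,rows[0]+(i[0] if nm=="rear" else i[-1])+.5))
    P=np.array([bp(u,v,.002) for u,v in q])
    vx,vy,x0,y0=cv2.fitLine(P.astype(np.float32),cv2.DIST_HUBER,0,1e-4,1e-4).ravel()
    print(nm,"yaw",np.arctan(-vx/vy),q[0],q[-1],"resid mm",np.std((P[:,0]-x0)-(P[:,1]-y0)*vx/vy)*1e3, x0-y0*vx/vy)
E
```

```text
rear yaw 0.08044859 (230, np.float64(169.5)) (452, np.float64(146.5)) resid mm 0.8705591368754853 0.6928738
front yaw 0.0792907 (170, np.float64(369.5)) (489, np.float64(335.5)) resid mm 0.7622200077908811 0.15855949
```

The long sink edges give a yaw of 0.080, better than the short landmark baseline did. The wrist picture shows the hot lever dead straight from its cap (238,96) to its tip (253,205), at 0.089 against the sink's own 0.080–0.082, so about 0.01 from shut. I'll correct the frame and move over to the cold side.

```bash
sed -i 's/O=np.array.*/O=np.array([.619,-.031]); YAW=.080/' h.py; python3 -c "
from ang import *
print('cam',-Rm.T@t)
go(-85,-98,.25)"
```

```text
cam [0.53841962 0.0800788  0.38060961]
t 12.65 tcp [0.5385 0.1545 0.2486] tap-xy mm -65.4 191.3 head-sinkx deg -182.9 F [ 0.6 -0.2 -0.6] w 0.01 j [ 0.63  0.16 -0.27  0.   -1.12 -0.6 ]
-> [ 0.542 -0.135  0.25 ] tool units [ 0.16 -0.16  9.66]
```

Call:
send_rows(targets="1 0 -0.3 0.6 0;1 0 -0.1 1 0;1 0 0 1 0;1 0.02 0 1 0;1 0.02 0 1 0;1 0.02 0 1 0;1 0.02 0 1 0;1 0.02 0 1 0;1 0.02 0 0.8 0;1 0.02 0 0.5 0;1 0.02 0 0.3 0;1 0 0 0 0")

```text
time_s: 13.85
tcp_pos: [0.5371, -0.1409, 0.2534]
tool_rot: [-0.007, 0.709, -0.705, 0.012]
wrist_force: [-0.1, 0.2, 0.3]
gripper_width: 0.007
```

```bash
python3 look.py 10 cold_lever_tip cold_lever_hub;python3 -c "
from h import *
go(-83,-100,.08)"
```

```text
t 13.85 tcp [ 0.5371 -0.1409  0.2534] tap-xy mm -90.4 -103.0 head-sinkx deg -183.1 F [-0.1  0.2  0.3] w 0.01 j [ 0.09  0.16 -0.25 -0.01 -1.15 -0.06]
cold_lever_tip [(0.74, array([ 0.5625, -0.1814,  0.0689])), (0.36, array([ 0.4396, -0.0462,  0.0033]))]
cold_lever_hub [(0.84, array([ 0.6229, -0.1223,  0.0692]))]
('hot', 0, 0) [243. 406.]
('hot', 0, 90) [252. 474.]
('hot', 0.1, 0) [243. 406.]
('hot', 0.1, 90) [260. 474.]
('cold', 0, 0) [221. 239.]
('cold', 0, 90) [207. 135.]
('cold', 0.1, 0) [221. 239.]
('cold', 0.1, 90) [218. 135.]
out [431. 341.]
t 14.0 tcp [ 0.5375 -0.1393  0.2536] tap-xy mm -89.9 -101.4 head-sinkx deg -183.0 F [0.3 0.5 0.3] w 0.01 j [ 0.1   0.16 -0.25 -0.01 -1.15 -0.06]
-> [ 0.544 -0.137  0.08 ] tool units [-0.18  5.79 -0.02]
```

View pics/wrist10.png

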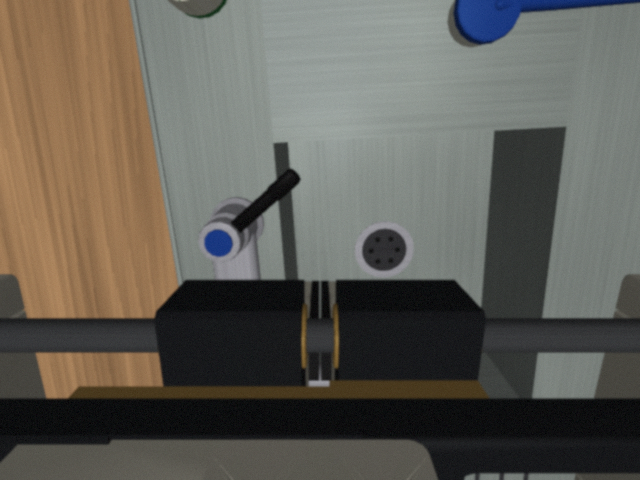

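The blue cap is at (218,242) and the lever tip at (293,178). The brush and soap are well beyond. I'll go down between the spout and the cold lever.

Call:
send_rows(targets="1 -0.05 0.9 0.04 0;1 -0.05 0.9 0.04 0;1 0 0.9 0.04 0;1 0 0.9 0.04 0;1 0 0.9 0.04 0;1 0 0.6 0.03 0;1 0 0.3 0 0;1 0 0.15 0 0;1 0 0 0 0")

```text
time_s: 14.9
tcp_pos: [0.5463, -0.1374, 0.0846]
tool_rot: [-0.009, 0.709, -0.705, 0.019]
wrist_force: [-0.8, 0.6, 0.3]
gripper_width: 0.007
```

```bash
python3 -c "
from h import *
import cv2
go(-75,-110,.08)
cv2.imwrite('pics/scene11.png',arm.snapshot('scene')[:,:,::-1])"
```

```text
t 14.9 tcp [ 0.5463 -0.1374  0.0846] tap-xy mm -81.0 -100.2 head-sinkx deg -182.3 F [-0.8  0.6  0.3] w 0.01 j [ 0.1   0.34 -0.45 -0.01 -0.77 -0.05]
-> [ 0.553 -0.147  0.08 ] tool units [-0.21  0.15  0.32]
```

View pics/scene11.png

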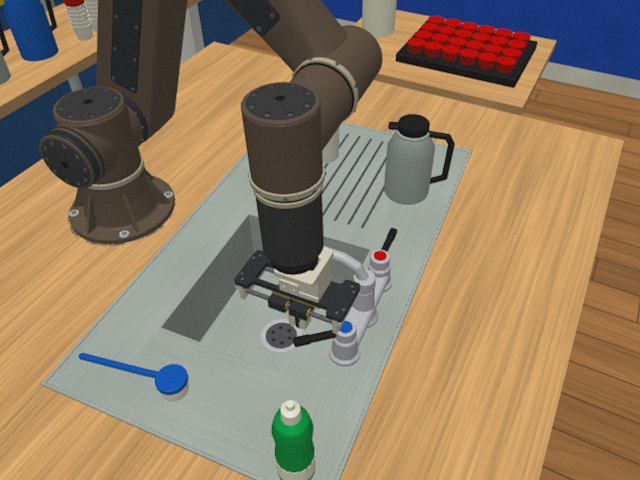

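Call:
send_rows(targets="1 -0.1 0.05 0.2 0;1 -0.1 0.05 0.2 0;1 -0.09 0.04 0.23 0;1 -0.09 0.02 0.23 0;1 -0.09 0.02 0.23 0;1 -0.16 0.02 0.2 0;1 -0.17 0.01 0.2 0;1 -0.17 0.01 0.15 0;1 0 0 0 0")

```text
time_s: 15.85
tcp_pos: [0.581, -0.1892, 0.0807]
tool_rot: [-0.007, 0.71, -0.704, 0.02]
wrist_force: [-1.0, -0.2, 1.0]
gripper_width: 0.004
```

```bash
python3 -c "
from h import *
import cv2
go(-26,-160,.08)
cv2.imwrite('pics/scene12.png',arm.snapshot('scene')[:,:,::-1])
for t in ('cold_lever_tip','cold_lever_hub'): print(t,[(round(d['score'],2),np.round(d['location'],4)) for d in arm.landmark_of('scene',t)[:2]])"
```

```text
t 15.85 tcp [ 0.581  -0.1892  0.0807] tap-xy mm -50.5 -154.6 head-sinkx deg -182.3 F [-1.  -0.2  1. ] w 0.0 j [-0.    0.41 -0.35 -0.01 -0.8   0.05]
-> [ 0.606 -0.193  0.08 ] tool units [-0.82  0.04  0.15]
cold_lever_tip [(0.59, array([ 0.6057, -0.2102,  0.0669]))]
cold_lever_hub [(0.72, array([ 0.625 , -0.1211,  0.0702])), (0.51, array([ 0.6069, -0.2085,  0.0648]))]
```

View pics/scene12.png

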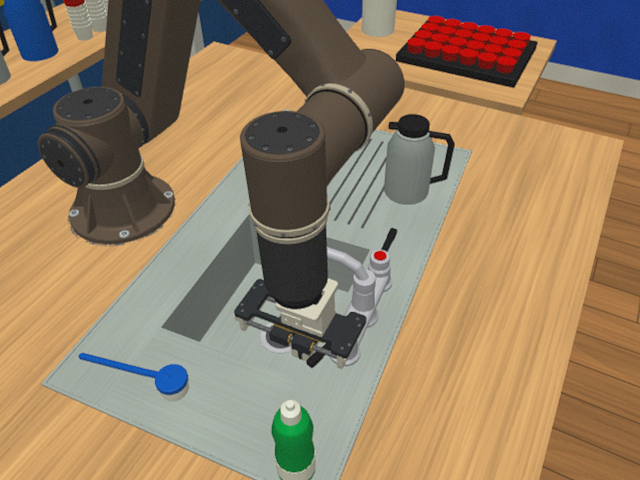

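Call:
send_rows(targets="1 -0.17 0.01 0.07 0;1 -0.17 0.01 0.06 0;1 -0.16 0.01 0.03 0;1 -0.15 0.01 0.02 0;1 -0.1 0 0 0;1 -0.04 0 0 0;1 0 0 0 0")

```text
time_s: 16.7
tcp_pos: [0.6051, -0.1939, 0.0805]
tool_rot: [-0.008, 0.71, -0.704, 0.02]
wrist_force: [-3.2, 0.2, 2.1]
gripper_width: 0.01
```

```bash
python3 -c "
from h import *
go(-26,-160,.08)"
```

```text
t 16.7 tcp [ 0.6051 -0.1939  0.0805] tap-xy mm -26.8 -161.2 head-sinkx deg -182.3 F [-3.2  0.2  2.1] w 0.01 j [-0.01  0.44 -0.29 -0.01 -0.83  0.06]
-> [ 0.606 -0.193  0.08 ] tool units [-0.03  0.02 -0.04]
```

Call:
send_rows(targets="1 0.3 0 0 0;1 0.7 0 0 0;1 0.5 -0.7 0 0;1 0 -1 0 0;1 0 -1 0 0;1 0 -1 -0.3 0;1 0 -1 -0.5 0;1 0 -0.7 -0.5 0;1 0 0 0 0")

```text
time_s: 17.6
tcp_pos: [0.5524, -0.1561, 0.2472]
tool_rot: [-0.005, 0.71, -0.704, 0.023]
wrist_force: [0.4, -0.6, 0.8]
gripper_width: 0.009
```

```bash
python3 look.py 13 cold_lever_tip cold_lever_hub
```

```text
t 17.6 tcp [ 0.5524 -0.1561  0.2472] tap-xy mm -76.3 -119.4 head-sinkx deg -182.3 F [ 0.4 -0.6  0.8] w 0.01 j [ 0.06  0.18 -0.23 -0.01 -1.13 -0.02]
cold_lever_tip [(0.72, array([ 0.6326, -0.2104,  0.0687]))]
cold_lever_hub [(0.82, array([ 0.6231, -0.125 ,  0.0683])), (0.44, array([ 0.4399, -0.0461, -0.1569]))]
('hot', 0, 0) [258. 421.]
('hot', 0, 90) [265. 488.]
('hot', 0.1, 0) [258. 421.]
('hot', 0.1, 90) [273. 488.]
('cold', 0, 0) [241. 256.]
('cold', 0, 90) [230. 153.]
('cold', 0.1, 0) [241. 256.]
('cold', 0.1, 90) [241. 153.]
out [451. 364.]
```

View pics/wrist13.png

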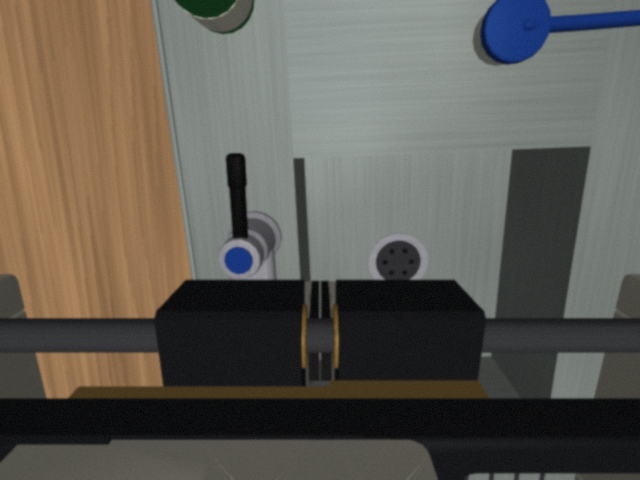

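```bash
python3 - <<'E'
from ang import *
im=cv2.imread('pics/wrist13.png'); g=im.max(2)
c=[]
for v in range(157,228):
    xs=np.where(g[v,215:262]<55)[0]
    if len(xs)>4: c.append(((xs.min()+xs.max())/2+215,v,len(xs)))
P=np.array([bp(u,v,.068) for u,v,_ in c])
vx,vy,x0,y0=cv2.fitLine(P.astype(np.float32),cv2.DIST_HUBER,0,1e-4,1e-4).ravel()
print("lever",np.arctan(-vx/vy),c[0],c[-1],"x at hub",x0+vx/vy*(-.121-y0))
q=[]
for v in range(5,270,4):
    s=im[v,:,2].astype(int)-im[v,:,0]; xs=np.where(s[100:230]>40)[0]
    if len(xs): q.append((xs.max()+100,v))
E_=np.array([bp(u,v,.002) for u,v in q])
vx,vy,x0,y0=cv2.fitLine(E_.astype(np.float32),cv2.DIST_HUBER,0,1e-4,1e-4).ravel(); print("edge",np.arctan(-vx/vy),q[0],q[-1])
E
```

```text
lever 0.044034798 (np.float64(235.0), 157, 17) (np.float64(240.0), 227, 15) x at hub 0.62117803
edge 0.07967766 (np.int64(150), 5) (np.int64(189), 269)
```

The cold lever runs from its cap (239,259) to its tip (235,155). It measures 0.044 against the sink's 0.080, so it's still about 0.036 rad open. I'll go back and nudge it about 2.5 mm further.

Call:
send_rows(targets="1 0 0.6 0.4 0;1 0 0.9 0.5 0;1 0 0.9 0.5 0;1 0 0.9 0.1 0;1 0 0.9 0.05 0;1 0 0.6 0 0;1 0 0.3 0 0;1 0 0.2 0 0;1 0 0 0 0")

```text
time_s: 18.65
tcp_pos: [0.5489, -0.2064, 0.0675]
tool_rot: [-0.01, 0.711, -0.703, 0.014]
wrist_force: [0.5, -0.2, -0.9]
gripper_width: 0.002
```

```bash
python3 -c "
from h import *
go(-34,-161,.08)"
```

```text
t 18.65 tcp [ 0.5489 -0.2064  0.0675] tap-xy mm -83.9 -169.2 head-sinkx deg -182.7 F [ 0.5 -0.2 -0.9] w 0.0 j [-0.03  0.4  -0.4  -0.02 -0.77  0.08]
-> [ 0.598 -0.194  0.08 ] tool units [-1.65 -0.4  -0.36]
```

Call:
send_rows(targets="1 -0.4 -0.2 -0.15 0;1 -0.5 -0.15 -0.15 0;1 -0.4 -0.05 -0.05 0;1 -0.3 0 0 0;1 0 0 0 0")

```text
time_s: 19.15
tcp_pos: [0.603, -0.1935, 0.0855]
tool_rot: [-0.008, 0.711, -0.703, 0.017]
wrist_force: [-0.1, 0.1, -0.2]
gripper_width: 0.009
```

```bash
python3 -c "
from h import *
go(-24,-161,.08)"
```

```text
t 19.15 tcp [ 0.603  -0.1935  0.0855] tap-xy mm -28.9 -160.7 head-sinkx deg -182.6 F [-0.1  0.1 -0.2] w 0.01 j [-0.01  0.43 -0.28 -0.01 -0.84  0.05]
-> [ 0.608 -0.193  0.08 ] tool units [-0.16  0.18  0.  ]
```

Call:
send_rows(targets="1 -0.04 0.1 0 0;1 -0.06 0.05 0 0;1 -0.05 0 0 0;1 -0.04 0 0 0;1 0 0 0 0")

```text
time_s: 19.65
tcp_pos: [0.6059, -0.1935, 0.0803]
tool_rot: [-0.009, 0.711, -0.703, 0.015]
wrist_force: [-0.2, -0.1, 0.7]
gripper_width: 0.005
```

```bash
python3 -c "
from h import *
go(-24,-161,.08)"
```

```text
t 19.65 tcp [ 0.6059 -0.1935  0.0803] tap-xy mm -26.1 -160.9 head-sinkx deg -182.6 F [-0.2 -0.1  0.7] w 0.01 j [-0.01  0.44 -0.28 -0.02 -0.84  0.05]
-> [ 0.608 -0.193  0.08 ] tool units [-0.07  0.01 -0.  ]
```

Call:
send_rows(targets="1 -0.06 0 0 0;1 -0.06 0 0 0;1 -0.04 0 0 0;1 0 0 0 0")

```text
time_s: 20.05
tcp_pos: [0.6097, -0.1937, 0.0802]
tool_rot: [-0.01, 0.711, -0.703, 0.014]
wrist_force: [-2.8, 0.4, 2.7]
gripper_width: 0.012
```

```bash
python3 -c "
from h import *
go(-24,-161,.08)"
```

```text
t 20.05 tcp [ 0.6097 -0.1937  0.0802] tap-xy mm -22.3 -161.4 head-sinkx deg -182.7 F [-2.8  0.4  2.7] w 0.01 j [-0.01  0.45 -0.27 -0.02 -0.85  0.05]
-> [ 0.608 -0.193  0.08 ] tool units [ 0.06  0.01 -0.01]
```

Call:
send_rows(targets="1 0.3 0 0 0;1 0.7 0 0 0;1 0.5 -0.7 0 0;1 0 -1 0 0;1 0 -1 0 0;1 0 -1 -0.3 0;1 0 -1 -0.5 0;1 0 -0.7 -0.5 0;1 0 0 0 0")

```text
time_s: 20.95
tcp_pos: [0.5611, -0.1568, 0.2476]
tool_rot: [-0.005, 0.711, -0.703, 0.018]
wrist_force: [0.3, -0.2, 0.2]
gripper_width: 0.008
```

```bash
python3 look.py 14 cold_lever_tip cold_lever_hub|head -3
python3 - <<'E'
from ang import *
im=cv2.imread('pics/wrist14.png'); g=im.max(2)
L=cv2.bitwise_and((g<55).astype(np.uint8),1); L[280:]=0; L[:,290:]=0
n,lab,stt,cen=cv2.connectedComponentsWithStats(L); k=1+np.argmax(stt[1:,4]); print(stt[k])
y0_=stt[k][1]; h=stt[k][3]; c=[]
for v in range(y0_+3,y0_+h-8):
    xs=np.where(lab[v]==k)[0]; c.append(((xs.min()+xs.max())/2,v))
P=np.array([bp(u,v,.068) for u,v in c])
vx,vy,x0,y0=cv2.fitLine(P.astype(np.float32),cv2.DIST_HUBER,0,1e-4,1e-4).ravel()
print("lever",np.arctan(-vx/vy),c[0],c[-1])
q=[]
for v in range(5,270,4):
    s=im[v,:,2].astype(int)-im[v,:,0]; xs=np.where(s[100:230]>40)[0]
    if len(xs): q.append((xs.max()+100,v))
E_=np.array([bp(u,v,.002) for u,v in q])
vx,vy,x0,y0=cv2.fitLine(E_.astype(np.float32),cv2.DIST_HUBER,0,1e-4,1e-4).ravel(); print("edge",np.arctan(-vx/vy),q[0],q[-1])
E
```

```text
t 20.95 tcp [ 0.5611 -0.1568  0.2476] tap-xy mm -67.8 -120.7 head-sinkx deg -182.7 F [ 0.3 -0.2  0.2] w 0.01 j [ 0.06  0.2  -0.21 -0.01 -1.14 -0.02]
cold_lever_tip [(0.85, array([ 0.6399, -0.2104,  0.0685]))]
cold_lever_hub [(0.66, array([ 0.6232, -0.1226,  0.0676]))]
[ 228  155   27   85 1346]
lever 0.114119485 (np.float64(236.0), 158) (np.float64(246.0), 231)
edge 0.079744294 (np.int64(155), 5) (np.int64(195), 269)
```

View pics/wrist14.png

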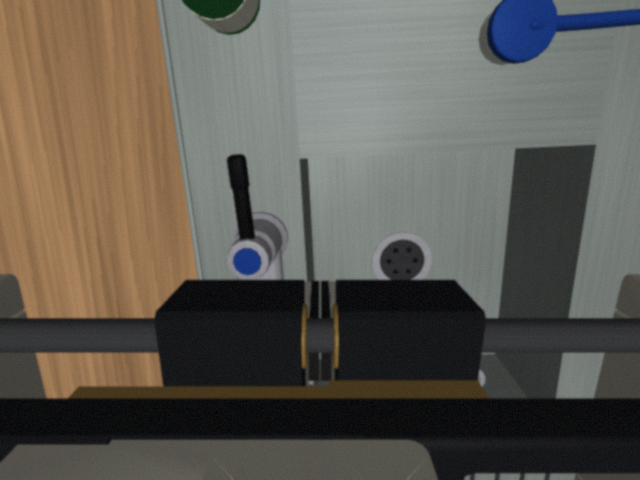

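The cold lever now reads 0.114 against 0.080, from its cap (247,262) to its tip (236,155). That's slightly past shut, by about 0.03 rad. I'll retreat so the other cameras can check it independently.

Call:
send_rows(targets="1 0.2 -0.6 -0.5 0;1 0.3 -0.5 -0.9 0;1 0.4 0 -1 0;1 0.4 0 -1 0;1 0.4 0 -1 0;1 0.4 0 -1 0;1 0.4 0 -1 0;1 0.4 0 -1 0;1 0.4 0 -1 0;1 0.4 0 -1 0;1 0.4 0 -1 0;1 0.4 0 -1 0")

```text
time_s: 22.3
tcp_pos: [0.4061, 0.1836, 0.2631]
tool_rot: [-0.011, 0.709, -0.705, 0.001]
wrist_force: [-0.4, -0.0, 0.8]
gripper_width: 0.009
```

Call:
send_rows(targets="1 0.4 0 -1 0;1 0.4 0 -1 0;1 0.4 0 -1 0;1 0.4 0 -1 0;1 0.4 0 -1 0;1 0.4 0 -1 0;1 0 0 0 0")

```text
time_s: 23.0
tcp_pos: [0.3257, 0.3681, 0.2551]
tool_rot: [0.013, -0.705, 0.709, 0.002]
wrist_force: [0.1, -1.2, -0.5]
gripper_width: 0.007
```

```bash
cat > fin.py <<'E'
from h import *
import cv2,sys
n=sys.argv[1]
st()
for c in ('top','scene'):
  im=arm.snapshot(c)[:,:,::-1].copy(); cv2.imwrite(f'pics/{c}{n}.png',im)
  L={t:[np.round(d['location'],4) for d in arm.landmark_of(c,t)[:1]] for t in ('hot_lever_hub','hot_lever_tip','cold_lever_hub','cold_lever_tip','spout_outlet','spout_mid','drain','jug_mid','mug_mid','soap_mid','brush')}
  print(c); [print(' ',k,v) for k,v in L.items()]
  cv2.imwrite(f'pics/{c}{n}z.png',cv2.resize(im[130:270,270:460] if c=='top' else im[200:380,230:430],None,fx=4 if c=='top' else 3,fy=4 if c=='top' else 3,interpolation=cv2.INTER_CUBIC))
E
python3 fin.py 15
```

```text
t 23.0 tcp [0.3257 0.3681 0.2551] tap-xy mm -260.4 421.2 head-sinkx deg -183.7 F [ 0.1 -1.2 -0.5] w 0.01 j [ 1.23  0.06 -0.36 -0.02 -1.16 -1.21]
top
  hot_lever_hub [array([0.6119, 0.0609, 0.0694])]
  hot_lever_tip [array([0.6037, 0.1452, 0.0626])]
  cold_lever_hub [array([ 0.6275, -0.1207,  0.0689])]
  cold_lever_tip [array([ 0.6375, -0.2152,  0.0673])]
  spout_outlet [array([ 0.4419, -0.0436,  0.1071])]
  spout_mid [array([ 0.5002, -0.0414,  0.1457])]
  drain [array([ 0.4429, -0.0461, -0.1577])]
  jug_mid [array([0.5568, 0.3494, 0.0942])]
  mug_mid [array([0.3147, 0.3899, 0.0502])]
  soap_mid [array([ 0.6537, -0.3433,  0.0975])]
  brush [array([ 0.3253, -0.3329,  0.0011])]
scene
  hot_lever_hub [array([0.6088, 0.0572, 0.0683])]
  hot_lever_tip [array([0.5996, 0.1443, 0.0666])]
  cold_lever_hub [array([ 0.6267, -0.1188,  0.0705])]
  cold_lever_tip [array([ 0.6386, -0.2097,  0.067 ])]
  spout_outlet [array([ 0.4395, -0.0447,  0.1075])]
  spout_mid [array([ 0.5023, -0.041 ,  0.1479])]
  drain [array([ 0.4395, -0.0476, -0.1495])]
  jug_mid [array([0.5582, 0.3469, 0.0926])]
  mug_mid [array([0.31  , 0.3898, 0.0525])]
  soap_mid []
  brush [array([ 0.326 , -0.3284,  0.003 ])]
```

View pics/top15z.png

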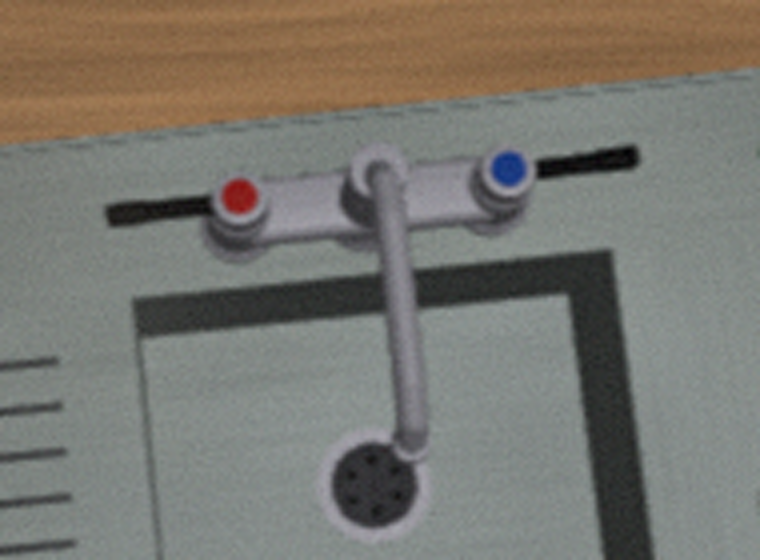

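View pics/scene15.png

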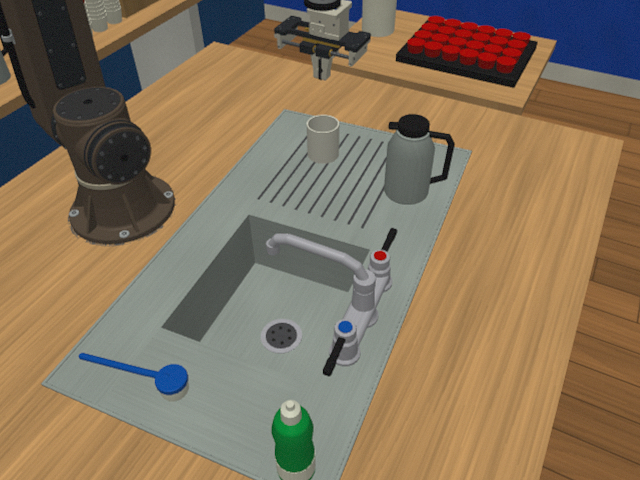

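All the views agree. In the top close-up the spout points straight at the robot's side, the levers lie in line with the body, and the outlet at (410,440) differs from the drain at (375,485) only by parallax. Jug, mug, soap and brush are in place, and the arm is well clear. I'm handing the job in.

```bash
python3 -c "
from workcell import arm
s=arm.get_state(); print(s['time_s'],s['wrist_force'].round(1),abs(s['joint_velocities']).max().round(3))
print(arm.finish_job())"
```

```text
24.2 [-0.1  0.6 -1.3] 0.002
the job is handed in; nothing more can be done
None
```

I pushed the spout round over the drain first, then the hot lever shut, then the cold one, using the closed fingertips. The job was handed in at 24.2 s with the arm clear; the wrist force stayed under about 5 N in every reading I took.

| Item | Last check |
|---|---|
| Spout | About 0.00 to 0.01 rad. The outlet is about 3 mm or less from the drain centre in the top and scene views. |
| Hot lever | About +0.01 to +0.03 rad open, so in line with the body. |
| Cold lever | About 0.03 rad (2°) past shut by the line fit, and not on its stop. |
| Jug, mug, soap, brush | Never touched. In the pictures they look where they were at the start. |

**Cold lever:** it was about 0.04 rad open after the first push, so I nudged it again, and that took it slightly past straight. I left it there. The estimates from the last two camera positions disagree, between 0.03 and 0.09 rad past shut. I trust the lower end: the line fit and the top view say about 0.03, the scene view 0.05.

**Sink angle:** my first estimate was 0.063 rad. The long sink edges gave 0.080 rad, which I used for the cold lever and all the final angles.

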